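# Feel along a test weld with the fingertips

### The arm

A 7-joint arm with a two-finger parallel gripper is mounted at the origin on the work surface. World frame = base frame: x ahead of the robot, y to its left, z up, the work surface at z = 0. Lengths are in mm, angles in rad, forces in N, time in s.
With the tool pointing down it reaches from about 400 to 850 mm from the base axis. Payload 4.5 kg.
Tool frame: the origin (TCP) lies between the finger pads, 19 mm behind the fingertips; this is the grasp point; z points along the fingers, y is the line along which they close (so a half turn about z gives the same grasp; the last joint's range is limited). The gripper opens to 85 mm and grips with 20 to 120 N. Pads are 22 mm wide; open, the fingers measure 114 mm over their backs; the gripper's body (76 mm by 85 mm) begins 54 mm behind the grasp point. The pads swing forward as they close: fully open they stand 13 mm farther back than shut.
Start: joints at [1.278, 0.689, -0.195, 1.565, 0.157, 0.902, -0.215], TCP at [200.663, -591.935, 250.017] pointing down, gripper open.
Joint ranges: [-3.01, 3.01], [-0.46, 2.08], [-1.47, 1.51], [0.13, 2.56], [-1, 4.14], [0.04, 2.09], [-2.66, 2.66]. Speed limits (rad/s): [2.57, 2.57, 3.14, 3.14, 3.14, 3.14, 3.14].

### API

Orientations are given as a rotation vector (axis times angle).
In Python, from rig import env gives the robot as it stands.
- The arm moves only by the tool jog_arm, never from a script. Its argument "commands" is a list of rows, each an object with "angular": the turn, a rotation vector about the tool's x, y, z in units of pi rad (1.0 is pi rad), a list of three; "travel": the shift along the tool's x, y, z in units of 50 cm (1.0 is 50 cm), a list of three; "jaw": the opening, from 0 (shut) to 1 (fully open). In form: [{"angular": [ax, ay, az], "travel": [x, y, z], "jaw": jaw}, ...]. A call has exactly 5 rows; each row is the pose to reach, as a shift and turn from the pose commanded when the call began, along the tool's axes at that moment, turning the shorter way round; what a row does not reach only later rows make up. A row lasts 1/10 s, in which the tool goes at most 50 mm and 8.59 degrees, less where a joint would pass 70% of its speed; a pose out of reach is approached as far as the arm can. A call with a number of a shift or a turn outside -1 to 1 is refused whole. A call with a gripper value outside its range is refused whole. The fingers move at their own pace and stop on an object; the grip force is fixed at half the most. Time passes only in rows, so rows that repeat a pose let the fingers close, or fill a call up. It gives the time, the measured TCP pose, the force, the opening and the grip force at its end, in the units of the state.
- env.get_obs(): the state, without advancing time (a new reading comes with each control period).
- env.camera(name): name is "scene" or "top" or "wrist"; returns a dict with "img" (420x560x3 uint8, blue, green, red), "vertical_fov" (degrees; the focal length in pixels is half the picture's height over the tangent of half this angle, whatever the lens; pixels are square), "cx", "cy" (the principal point, pixels), "rvec" (rotation vector, rad) and "tvec" (3), from world to camera coordinates, as OpenCV has them. Camera axes: x right, y down, z forward; pixel columns grow to the right and rows downward; lengths in mm; the calibration is good to about 2 mm. The wrist camera is an equidistant fisheye: a pixel r from the principal point sees the ray r / f radians off the axis. A picture is of the moment at which its call begins. There is no depth.
- env.finish_job(): hands the job in; it is judged then, once.
The state is a dict: "time": time; "joint_positions": joint angles; "qvel": joint speeds; "joint_torque": joint torques, N m; "tcp_pos": TCP position; "tcp_rot": TCP orientation; "wrist_force": force on the tool from outside, world axes, zero at the start; "ft_torque": the same for the moment, N m; "finger_gap": finger opening in mm; "gripper_force": force on a finger pad.
Only numpy, scipy, OpenCV 4.12 (cv2) and the standard library are available. Lean on these libraries where they do the work, as an engineer would, in place of code of your own. Each camera call takes 0.05 s, during which the arm holds its last target. There are 200 camera calls.

### The job

Check the test weld by touch: put the fingertips down on the raised weld of the yellow-painted steel block at its yellow end, run them slowly and lightly along the weld to its other end without lifting off, then take the hand away. Do not shift the block, and leave the bottle, the wire brush and the probe beside it alone.

Things in the scene. Friction and masses are not known exactly. Their poses are not given: they have to be found in the camera images.
- block: Loose 8.5 kg steel block, 200 mm long (x), 90 mm wide (y), tapering from 30 mm up to a top face 56 mm wide at 70 mm height, on boards 22 mm above the bench. Dark grey, with a 22 mm band of yellow paint across its -x end. (Two like blocks without paint, far off at the sides, are not part of the job.) Origin: centre of the underside; z up, x from the yellow to the plain end; any yaw.
- weld: Pale rippled bead along the middle of the block's top: straight, level, hard, slippery with couplant (friction 0.15), 190 x 17 mm, round on top, crest 3 mm above the top face. Origin: mid-length, centre line, at the top face; x towards the plain end, y across, z up. The place touched is taken at the TCP: keep the fingers closed, upright and over the centre line (within 12 mm).
- weld_start (a point): Point on the weld's crest 20 mm in from the block's yellow-painted end (just before the paint band's edge): put the fingertips down here. Hard steel that does not give: make the last 15 mm at 10 mm/s or slower and stop at 1 to 3 N; over 25 N is too hard.
- weld_end (a point): Point on the weld's crest 20 mm in from the plain end, 160 mm from weld_start: lift off here.
- bottle: Loose round couplant bottle with a red cap, 44 mm across, 105 mm tall, standing about 120 mm to the side of the weld. Origin: centre of its underside.
- brush: Loose wire brush with a blue handle, lying on its side roughly along the block, about 115 mm from the weld on the other side from the bottle: 215 mm long, 38 mm over back and brass bristles, 24 mm high. Origin: on its underside, 130 mm from the handle's end; x towards the bristle end, bristles point to -y (away from the block).
- probe: Loose black ultrasonic probe, 46 x 28 x 24 mm with a brass plug, lying about 115 mm to the side of the weld, on the bottle's side. Origin: centre of its underside.
There are look-alikes about, which are no part of the job. Leave any purple or turquoise look-alike of the probe alone.

How it is judged:
By the outcome, as a careful person would: the job done as asked, in the order asked, and still so for the second after the job is handed in, with the robot touching nothing.
It also fails if it takes over 53 s, if anything falls off the work surface, if the arm or the gripper's body presses on something with over 40 N, if the wrist force passes 120 N, or if a joint passes its speed limit or range.

## Working session

There is one attempt and no reset: what is moved stays moved. The work goes in short steps, Python scripts to look and compute and a tool call to move; the robot and the scene stay as the last step left them, time stands still between calls to the robot, and variables do not carry over. Pictures are saved under pics/ and viewed, at most 10 in all, crops included, and the job is handed in when it is done.

Besides the shell and the picture viewer there is one more tool, called after ">>>" by a JSON object that holds its "op" and its "data". jog_arm: Moves the arm, as the interface text tells. Shifts and turns lie within -1 to 1; 1 stands for 50 cm of shift or pi rad of turn. Its arguments: {"type":"object","properties":{"commands":{"type":"array","items":{"type":"object","properties":{"angular":{"type":"array","items":{"type":"number","minimum":-1,"maximum":1}},"travel":{"type":"array","items":{"type":"number","minimum":-1,"maximum":1}},"jaw":{"type":"number"}}}}},"required":["commands"]}

```bash
mkdir -p pics; ls
cat > h.py <<'E'
import numpy as np, cv2
from rig import env
def cam(n):
    c=env.camera(n); return c
def K(c):
    f=210/np.tan(np.radians(c["vertical_fov"])/2); return f
def ray(c,u,v):
    f=K(c); R=cv2.Rodrigues(np.array(c["rvec"],float))[0]; t=np.array(c["tvec"],float).ravel()
    d=np.array([(u-c["cx"])/f,(v-c["cy"])/f,1.])
    if c.get("fish"):
        r=np.hypot(d[0],d[1]); d=np.array([d[0]/r*np.sin(r),d[1]/r*np.sin(r),np.cos(r)])
    return -R.T@t, R.T@d
def onplane(c,u,v,z):
    o,d=ray(c,u,v); return o+d*(z-o[2])/d[2]
E
python3 - <<'E'
from h import *
o=env.get_obs(); print(o)
a=cam("scene");b=cam("top");
for n,c in(("scene",a),("top",b)):
    cv2.imwrite(f"pics/{n}0.png",c["img"]); np.save(f"{n}0.npy",c,allow_pickle=True); print({k:v for k,v in c.items() if k!="img"})
E
```

```text
pics
{'time': 0.0, 'joint_positions': array([ 1.27781772,  0.68999372, -0.19451844,  1.56637434,  0.15731312,
        0.90249856, -0.21508237]), 'qvel': array([-2.63657582e-04,  8.50948961e-04, -9.87695928e-04,  1.31982455e-03,
       -4.65334004e-05, -7.34602934e-04,  2.90362822e-04]), 'joint_torque': array([ 3.51013368e-04, -5.39608598e+01, -1.26586642e+00, -1.58540851e+01,
        9.22563340e-03,  9.47606459e-03, -1.48084007e-05]), 'tcp_pos': array([ 200.37138542, -591.34501007,  249.16998603]), 'tcp_rot': array([-3.09791989e+00, -5.10906520e-01,  7.02225551e-04]), 'wrist_force': array([-0.61401262,  0.04862784,  0.16429326]), 'ft_torque': array([-0.06279836,  0.0320975 ,  0.00894026]), 'gripper_force': 0.0, 'finger_gap': 85.38037951205982}
{'vertical_fov': 51.44302367395731, 'cx': 277.906458664645, 'cy': 211.24828360388713, 'rvec': array([ 0.8589073 ,  2.49165031, -1.12916189]), 'tvec': array([ 251.5886324 , -213.04935497, 1288.35797562])}
{'vertical_fov': 55.98563080325588, 'cx': 288.0009616005671, 'cy': 204.80699617023697, 'rvec': array([ 2.11638046, -2.17969501,  0.12130602]), 'tvec': array([ 201.35850146,  452.35089099, 1145.18738276])}
```

View pics/top0.png

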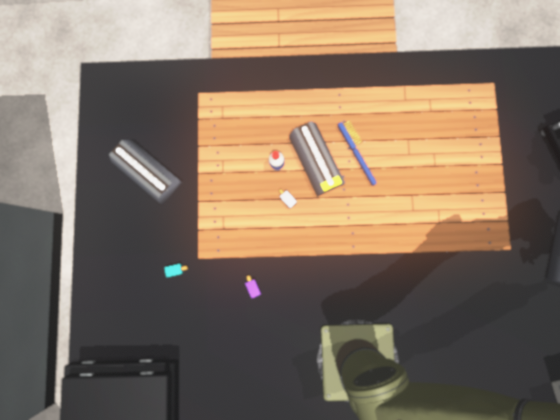

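View pics/scene0.png

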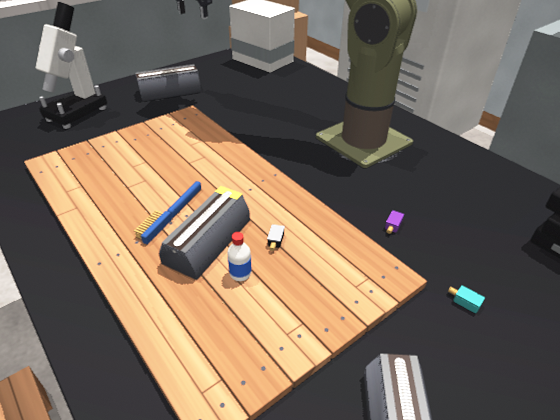

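The top view shows the yellow-ended block: paint at (331,184), plain end at (303,130). The bottle is at (277,159), the probe at (288,199) and the brush at (357,152). Candidates that could be mistaken for the block are the unpainted blocks at (145,170) and (553,130), which I rule out because they have no paint. The purple probe at (253,288) and turquoise one at (174,270) are look-alikes too. I'll check the choice in a close crop.

```bash
cat > m.py <<'E'
from h import *
def meas(c,roi,z=94):
    x0,y0,x1,y1=roi; im=c["img"][y0:y1,x0:x1]; hsv=cv2.cvtColor(im,cv2.COLOR_BGR2HSV)
    yel=cv2.inRange(hsv,(22,150,120),(35,255,255)); pale=cv2.inRange(hsv,(0,0,150),(179,70,255))
    out={}
    for n,m in(("yel",yel),("pale",pale)):
        k,l,s,ce=cv2.connectedComponentsWithStats(m); 
        for i in range(1,k):
            if s[i,4]<25: continue
            ys,xs=np.nonzero(l==i); P=np.array([onplane(c,x+x0,y+y0,z)[:2] for x,y in zip(xs,ys)])
            mu=P.mean(0); w,V=np.linalg.eigh(np.cov(P.T)); a=V[:,1]; t=(P-mu)@a; s2=(P-mu)@V[:,0]
            print(n,s[i],ce[i]+[x0,y0],"mean",mu.round(1),"axis",a.round(3),"len",np.ptp(t).round(1),"wid",np.ptp(s2).round(1),"ends",(mu+a*t.min()).round(1),(mu+a*t.max()).round(1))
    return im
E
python3 - <<'E'
from m import *
b=np.load("top0.npy",allow_pickle=True).item(); a=np.load("scene0.npy",allow_pickle=True).item()
im=meas(b,(260,110,390,220)); print()
im2=meas(a,(120,170,320,300))
A=cv2.resize(im,(780,660//1))[:590]; cv2.imwrite("pics/crop.png",cv2.resize(im,(650,550),interpolation=cv2.INTER_CUBIC))
for n,p in (("bottlecap",(276,154)),("probe",(288,199))): print(n,onplane(b,*p,30))
print("brush",onplane(b,342,124,34),onplane(b,374,184,34),"base",onplane(b,358,365,0))
E
```

```text
pale [  33   12   51   64 1310] [317.11908397 154.27251908] mean [593.2  99.9] axis [-0.907 -0.422] len 203.7 wid 70.3 ends [680.5 140.5] [495.8  54.6]
pale [ 78  12  39  63 108] [358.46296296 151.90740741] mean [596.4 -18.1] axis [-0.893 -0.451] len 205.6 wid 15.5 ends [687.5  27.9] [504.  -64.8]
pale [  9  43  16  18 173] [276.68786127 161.6300578 ] mean [575.2 215.9] axis [-0.448  0.894] len 45.1 wid 49.6 ends [585.9 194.5] [565.7 234.8]
pale [ 20  80  17  18 175] [287.84       198.77714286] mean [467.1 187.1] axis [-0.748 -0.663] len 46.6 wid 30.1 ends [484.7 202.7] [449.8 171.7]

pale [ 53  21  59  55 552] [201.39130435 218.81702899] mean [599.8 106.8] axis [-0.919 -0.394] len 187.8 wid 17.8 ends [680.  141.2] [507.4  67.3]
pale [ 42  22  57  52 278] [188.97122302 218.22302158] mean [618.9  89.9] axis [-0.918 -0.395] len 175.1 wid 14.6 ends [693.4 122. ] [532.5  52.7]
pale [ 62  28  54  54 296] [208.14864865 224.98648649] mean [598.6 131. ] axis [-0.918 -0.397] len 174.2 wid 10.7 ends [674.1 163.6] [514.3  94.4]
pale [147  54  18  17 217] [275.57603687 232.06912442] mean [506.9 230.2] axis [-0.768 -0.641] len 44.0 wid 26.7 ends [523.5 244.1] [489.7 215.9]
pale [107  73  24  22 404] [238.53712871 253.65594059] mean [596.7 233.5] axis [0.54  0.842] len 53.1 wid 42.8 ends [582.2 210.9] [610.9 255.6]
pale [110 105  20   6  67] [239.82089552 277.76119403] mean [627.7 283. ] axis [-0.82   0.572] len 33.5 wid 12.6 ends [642. 273.] [614.4 292.2]
bottlecap [614.38970672 219.88694677  30.        ]
probe [475.62749846 187.45589418  30.        ]
brush [700.22476597  16.74588301  34.        ] [512.24599226 -69.78000278  34.        ] base [-11.52349213  -0.95672968   0.        ]
```

View pics/crop.png

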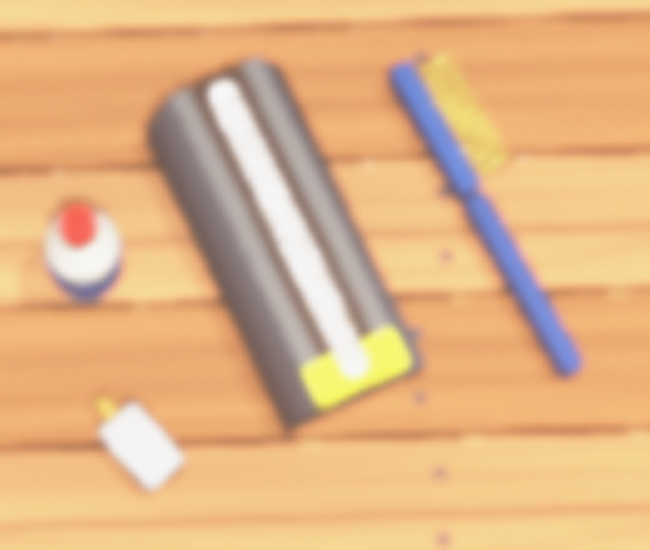

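The crop confirms the target: a pale bead from (304,128) at the plain end to (331,184) at the paint, with the bottle and probe on one side and the brush on the other. Next I'll tighten the masks.

Run:
```python
from h import *
for n,roi,lo in (("top",(295,115,345,200),225),("scene",(160,180,250,275),215)):
    c=np.load(n+"0.npy",allow_pickle=True).item(); x0,y0,x1,y1=roi; im=c["img"][y0:y1,x0:x1].astype(int)
    m=(im.min(2)>lo-25).astype(np.uint8); y=((im[...,0]<130)&(im[...,1]>200)&(im[...,2]>200)&(im[...,1]>0.9*im[...,2])).astype(np.uint8)
    for k,mm,z in(("weld",m,94),("yel",y,92)):
        N,l,s,ce=cv2.connectedComponentsWithStats(mm)
        if N<2: print(k,"none"); continue
        i=1+s[1:,4].argmax(); ys,xs=np.nonzero(l==i)
        P=np.array([onplane(c,u+x0,v+y0,z)[:2] for u,v in zip(xs,ys)]); mu=P.mean(0);w,V=np.linalg.eigh(np.cov(P.T));a=V[:,1];t=(P-mu)@a
        print(n,k,s[i],mu.round(1),"yaw",np.arctan2(a[1],a[0])%np.pi,"len",np.ptp(t),"wid",np.ptp((P-mu)@V[:,0]),(mu+a*t.min()).round(1),(mu+a*t.max()).round(1))
w=cam("wrist"); cv2.imwrite("pics/w0.png",w["img"]); print({k:v for k,v in w.items() if k!="img"})
```

```text
top weld [  7  11  32  59 367] [590.6  99.7] yaw 0.4052719602669135 len 187.3050536708633 wid 17.966091824917847 [676.8 136.7] [504.6  62.8]
top yel [ 25  61  22  15 127] [507.3  63.2] yaw 1.9683658821076797 len 59.9239924621235 wid 25.968542373219638 [518.7  35.9] [495.5  91.2]
scene weld [ 14  11  58  55 477] [599.2 106.5] yaw 0.4074100979040307 len 186.85079958458127 wid 17.226380423285597 [679.1 141. ] [507.5  67. ]
scene yel [76 14  6  6  6] [500.9  92.5] yaw 0.3924345909163991 len 19.59128920075307 wid 1.413439444782756e-13 [509.9  96.2] [491.8  88.7]
{'vertical_fov': 65.70646984690485, 'cx': 281.80304186906886, 'cy': 205.8308593466949, 'rvec': array([-2.32859359,  1.66922524,  0.277299  ]), 'tvec': array([-622.84843764,  -41.55078349,  379.43688908])}
```

>>> {"op": "jog_arm", "data": {"commands": [{"angular": [0, 0, 0], "travel": [0.08, -0.043, 0], "jaw": 0}, {"angular": [0, 0, -0.005], "travel": [0.16, -0.086, 0], "jaw": 0}, {"angular": [0, 0, -0.01], "travel": [0.24, -0.129, 0], "jaw": 0}, {"angular": [0, 0, -0.015], "travel": [0.32, -0.172, 0], "jaw": 0}, {"angular": [0, 0, -0.025], "travel": [0.4, -0.215, 0], "jaw": 0}]}}

```text
time: 0.65
tcp_pos: [356.4, -424.4, 249.9]
tcp_rot: [-3.077, -0.633, 0.0]
wrist_force: [1.2, -0.8, -0.3]
finger_gap: 12.3
gripper_force: 0.0
```

>>> {"op": "jog_arm", "data": {"commands": [{"angular": [0, 0, 0], "travel": [0.084, -0.05, 0], "jaw": 0}, {"angular": [0, 0, 0], "travel": [0.168, -0.1, 0], "jaw": 0}, {"angular": [0, 0, 0], "travel": [0.252, -0.15, 0], "jaw": 0}, {"angular": [0, 0, 0], "travel": [0.336, -0.2, 0], "jaw": 0}, {"angular": [0, 0, 0], "travel": [0.42, -0.25, 0], "jaw": 0}]}}

```text
time: 1.15
tcp_pos: [500.0, -226.5, 249.9]
tcp_rot: [-3.077, -0.632, 0.0]
wrist_force: [0.8, -0.2, -0.5]
finger_gap: 0.4
gripper_force: 0.0
```

```bash
cat >> h.py <<'E'
from scipy.spatial.transform import Rotation as Ro
def go(cmd,R,target):
    return (R.T@(np.array(target)-np.array(cmd))/500).round(4)
E
python3 - <<'E'
from h import *
o=env.get_obs(); R=Ro.from_rotvec(o["tcp_rot"]).as_matrix(); print(o["tcp_pos"],o["tcp_rot"],o["wrist_force"],R.round(3))
print(go(o["tcp_pos"],R,(560,86,230)))
E
```

```text
[ 500.02630519 -226.48979842  249.88575405] [-3.07730243e+00 -6.32277810e-01  4.69427776e-04] [ 0.75152651 -0.2064873  -0.52540418] [[ 0.919  0.394 -0.   ]
 [ 0.394 -0.919 -0.   ]
 [-0.    -0.    -1.   ]]
[ 0.3567 -0.5271  0.0397]
```

>>> {"op": "jog_arm", "data": {"commands": [{"angular": [0, 0, 0], "travel": [0.054, -0.08, 0], "jaw": 0}, {"angular": [0, 0, 0], "travel": [0.108, -0.16, 0], "jaw": 0}, {"angular": [0, 0, 0], "travel": [0.162, -0.24, 0], "jaw": 0}, {"angular": [0, 0, 0], "travel": [0.216, -0.32, 0], "jaw": 0}, {"angular": [0, 0, 0], "travel": [0.27, -0.4, 0], "jaw": 0}]}}

```text
time: 1.65
tcp_pos: [544.4, 10.7, 249.8]
tcp_rot: [3.077, 0.632, -0.001]
wrist_force: [1.6, 0.3, 0.1]
finger_gap: -0.1
gripper_force: 0.0
```

>>> {"op": "jog_arm", "data": {"commands": [{"angular": [0, 0, 0], "travel": [0.043, -0.064, 0.02], "jaw": 0}, {"angular": [0, 0, 0], "travel": [0.086, -0.127, 0.04], "jaw": 0}, {"angular": [0, 0, 0], "travel": [0.086, -0.127, 0.04], "jaw": 0}, {"angular": [0, 0, 0], "travel": [0.086, -0.127, 0.04], "jaw": 0}, {"angular": [0, 0, 0], "travel": [0.086, -0.127, 0.04], "jaw": 0}]}}

```text
time: 2.15
tcp_pos: [558.8, 82.4, 229.9]
tcp_rot: [3.077, 0.629, -0.001]
wrist_force: [0.6, 0.8, -0.1]
finger_gap: -0.0
gripper_force: 0.0
```

Run:
```python
from h import *
w=cam("wrist"); w["fish"]=1; np.save("w1.npy",w,allow_pickle=True); cv2.imwrite("pics/w1.png",w["img"])
Rw=cv2.Rodrigues(w["rvec"])[0]; print("campos",-Rw.T@w["tvec"],"fwd",Rw[2])
o=env.get_obs(); print(o["time"],o["tcp_pos"],o["tcp_rot"],o["wrist_force"])
```

```text
campos [633.94874585 115.62231647 351.91748537] fwd [-0.29499113 -0.12649999 -0.94708922]
2.2 [558.87568996  81.99277942 230.07670129] [ 3.07679687e+00  6.27811045e-01 -6.49571394e-04] [ 0.41738675 -0.67912242 -0.66337781]
```

View pics/w1.png

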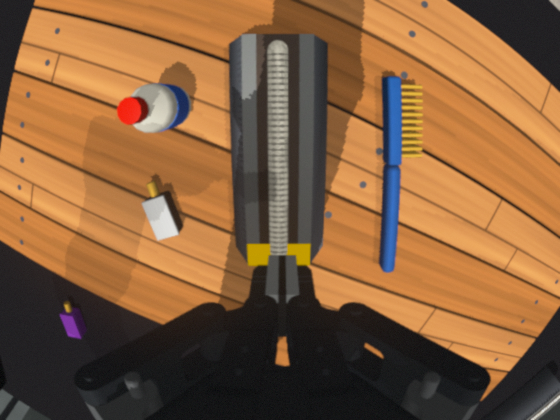

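The wrist view shows the weld bead running from (277,42) at the plain end to (279,255), where the closed fingertips hide it. The paint band spans about (247–311, 243–266). The bottle and probe are on the left and the brush is on the right.

Run:
```python
from h import *
c=np.load("w1.npy",allow_pickle=True).item(); im=c["img"]; hsv=cv2.cvtColor(im,cv2.COLOR_BGR2HSV)
mask=np.zeros(im.shape[:2],np.uint8); mask[38:245,255:303]=1
print(im[150,262:296].max(1))
g=im.astype(int); m=((g.min(2)>85)&(g.max(2)-g.min(2)<60)).astype(np.uint8)*mask
m=cv2.morphologyEx(m,cv2.MORPH_CLOSE,np.ones((5,5)))
N,l,s,ce=cv2.connectedComponentsWithStats(m); i=1+s[1:,4].argmax(); print(s[i])
L=[];W=[]
for v in range(50,243,6):
    u=np.nonzero(l[v]==i)[0]
    if len(u): L.append(onplane(c,u.mean(),v,94)[:2]); W.append(len(u))
L=np.array(L); print(W)
vx,vy,x0,y0=cv2.fitLine(L.astype(np.float32),cv2.DIST_HUBER,0,.01,.01).ravel()
d=np.array([vx,vy]); d*=np.sign(d[0]); p=np.array([x0,y0]); n=np.array([-d[1],d[0]])
print("line",p,d,"yaw",np.arctan2(d[1],d[0]),"resid",np.abs((L-p)@n).max())
ys,xs=np.nonzero(l==i); e=onplane(c,xs[ys==ys.min()].mean(),ys.min(),93.); print("plain weld end",e)
yel=((hsv[...,0]>18)&(hsv[...,0]<33)&(hsv[...,1]>180)&(hsv[...,2]>120)).astype(np.uint8); yel[:235]=0; yel[280:]=0; yel[:,:235]=0; yel[:,325:]=0
yy,xx=np.nonzero(yel); Y=np.array([onplane(c,a,b,92)[:2] for a,b in zip(xx,yy)]); t=(Y-p)@d; q=(Y-p)@n
print("yel n",len(t),np.percentile(t,[1,5,50,95,99]),np.percentile(q,[1,99]))
te=(e[:2]-p)@d; print("weld end t",te, "start from plain",te-175,"end",te-15, "start from yellow", np.percentile(t,[1,99])+[20,-2])
S=p+d*(te-175);E=p+d*(te-15); print("start",S,"end",E)
```

```text
[ 55  56  55  56  59  76 108 129 134 127 118 113 117 123 136 146 146 144
 134 131 128 131 134 128 125 108  81  62  57  56  57  55  57  57]
[ 267   40   22  205 3998]
[21, 21, 21, 20, 21, 21, 20, 20, 20, 20, 20, 20, 21, 21, 21, 20, 20, 20, 20, 20, 19, 19, 18, 18, 18, 18, 19, 19, 19, 19, 19, 19, 18]
line [574.9642   93.80048] [0.9188786  0.39454028] yaw 0.4055675 resid 0.5281403044284727
plain weld end [676.84439404 137.34125617  93.        ]
yel n 860 [-82.25265504 -81.12316279 -69.85299564 -61.01481155 -60.86785755] [-27.65878888  28.14923651]
weld end t 110.79414554506404 start from plain -64.20585445493596 end 95.79414554506404 start from yellow [-62.25265504 -62.86785755]
start [515.96678575  68.4686879 ] end [662.98736414 131.59513272]
```

>>> {"op": "jog_arm", "data": {"commands": [{"angular": [0, 0, 0], "travel": [-0.046, 0, 0.06], "jaw": 0}, {"angular": [0, 0, 0], "travel": [-0.092, -0.003, 0.12], "jaw": 0}, {"angular": [0, 0, 0], "travel": [-0.092, -0.003, 0.16], "jaw": 0}, {"angular": [0, 0, 0], "travel": [-0.092, -0.003, 0.18], "jaw": 0}, {"angular": [0, 0, 0], "travel": [-0.092, -0.003, 0.18], "jaw": 0}]}}

```text
time: 2.7
tcp_pos: [516.1, 66.4, 139.3]
tcp_rot: [3.077, 0.63, -0.002]
wrist_force: [0.2, -0.4, -0.7]
finger_gap: 0.2
gripper_force: 0.0
```

Run:
```python
from h import *
w=cam("wrist"); o=env.get_obs(); print(o)
s=cv2.resize(w["img"][190:330,200:360],(800,700))[:600]; cv2.imwrite("pics/w2.png",s)
```

```text
{'time': 2.75, 'joint_positions': array([-0.15767198,  0.72601295, -0.09751243,  1.97920522,  0.15235134,
        0.44238696, -1.5351741 ]), 'qvel': array([-0.00421191, -0.0206099 , -0.00341843, -0.01426432, -0.00032491,
        0.00635497,  0.00144903]), 'joint_torque': array([ 1.07131179e-01, -4.74059594e+01,  1.93209993e-01, -8.24852675e+00,
        1.58702169e-02, -1.46052768e-02, -6.97752446e-03]), 'tcp_pos': array([516.87670052,  66.79598913, 140.21293995]), 'tcp_rot': array([3.07736576e+00, 6.30453571e-01, 1.33393019e-03]), 'wrist_force': array([-0.37197049,  0.04466945,  0.22290886]), 'ft_torque': array([0.06456004, 0.04846838, 0.02784214]), 'gripper_force': 0.0, 'finger_gap': 0.12630022763229648}
```

View pics/w2.png

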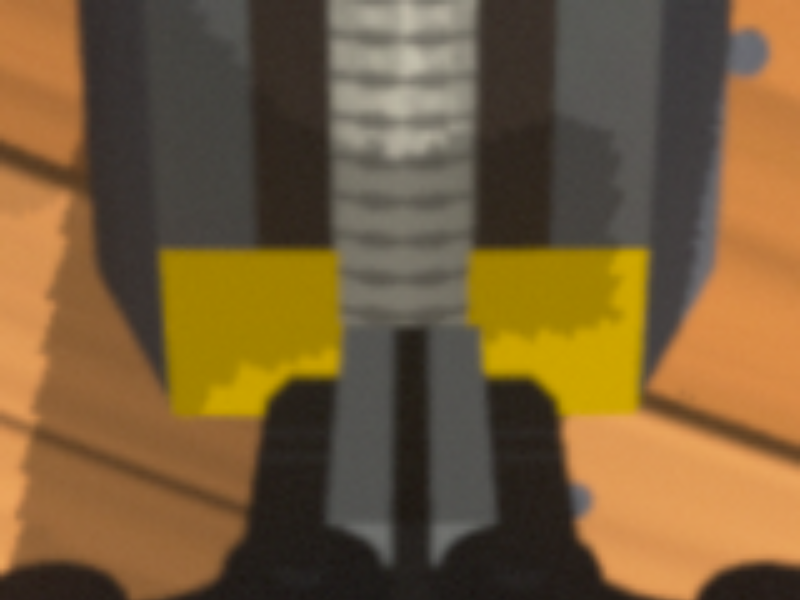

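The crop shows the fingertips centred at about x=412 and the weld at x=404, so they are roughly 1.5–2 mm off centre, and the tip edge at (412,328) sits on the paint band. I'll correct that and descend slowly.

>>> {"op": "jog_arm", "data": {"commands": [{"angular": [0, 0, 0], "travel": [0.001, -0.002, 0.006], "jaw": 0}, {"angular": [0, 0, 0], "travel": [0.001, -0.004, 0.012], "jaw": 0}, {"angular": [0, 0, 0], "travel": [0.001, -0.004, 0.016], "jaw": 0}, {"angular": [0, 0, 0], "travel": [0.001, -0.004, 0.016], "jaw": 0}, {"angular": [0, 0, 0], "travel": [0.001, -0.004, 0.016], "jaw": 0}]}}

```text
time: 3.25
tcp_pos: [515.8, 69.4, 132.1]
tcp_rot: [3.077, 0.632, 0.0]
wrist_force: [0.3, 0.1, -0.5]
finger_gap: 0.1
gripper_force: 0.0
```

>>> {"op": "jog_arm", "data": {"commands": [{"angular": [0, 0, 0], "travel": [0, 0, 0.0014], "jaw": 0}, {"angular": [0, 0, 0], "travel": [0, 0, 0.0028], "jaw": 0}, {"angular": [0, 0, 0], "travel": [0, 0, 0.0042], "jaw": 0}, {"angular": [0, 0, 0], "travel": [0, 0, 0.0056], "jaw": 0}, {"angular": [0, 0, 0], "travel": [0, 0, 0.007], "jaw": 0}]}}

```text
time: 3.75
tcp_pos: [515.7, 69.4, 128.4]
tcp_rot: [3.077, 0.632, -0.0]
wrist_force: [-0.2, -0.2, -0.2]
finger_gap: -0.1
gripper_force: 0.0
```

>>> {"op": "jog_arm", "data": {"commands": [{"angular": [0, 0, 0], "travel": [0, 0, 0.0014], "jaw": 0}, {"angular": [0, 0, 0], "travel": [0, 0, 0.0028], "jaw": 0}, {"angular": [0, 0, 0], "travel": [0, 0, 0.0042], "jaw": 0}, {"angular": [0, 0, 0], "travel": [0, 0, 0.0056], "jaw": 0}, {"angular": [0, 0, 0], "travel": [0, 0, 0.007], "jaw": 0}]}}

```text
time: 4.25
tcp_pos: [515.7, 69.3, 124.9]
tcp_rot: [3.077, 0.632, -0.0]
wrist_force: [-0.1, 0.0, -0.2]
finger_gap: -0.2
gripper_force: 0.0
```

>>> {"op": "jog_arm", "data": {"commands": [{"angular": [0, 0, 0], "travel": [0, 0, 0.0014], "jaw": 0}, {"angular": [0, 0, 0], "travel": [0, 0, 0.0028], "jaw": 0}, {"angular": [0, 0, 0], "travel": [0, 0, 0.0042], "jaw": 0}, {"angular": [0, 0, 0], "travel": [0, 0, 0.0056], "jaw": 0}, {"angular": [0, 0, 0], "travel": [0, 0, 0.007], "jaw": 0}]}}

```text
time: 4.75
tcp_pos: [515.7, 69.4, 121.4]
tcp_rot: [3.077, 0.632, 0.0]
wrist_force: [0.5, -0.3, -0.3]
finger_gap: 0.2
gripper_force: 0.0
```

>>> {"op": "jog_arm", "data": {"commands": [{"angular": [0, 0, 0], "travel": [0.0005, 0.0004, 0.001], "jaw": 0}, {"angular": [0, 0, 0], "travel": [0.001, 0.0008, 0.002], "jaw": 0}, {"angular": [0, 0, 0], "travel": [0.0015, 0.0012, 0.003], "jaw": 0}, {"angular": [0, 0, 0], "travel": [0.002, 0.0016, 0.004], "jaw": 0}, {"angular": [0, 0, 0], "travel": [0.002, 0.002, 0.005], "jaw": 0}]}}

```text
time: 5.25
tcp_pos: [517.1, 68.9, 118.9]
tcp_rot: [3.077, 0.632, 0.0]
wrist_force: [0.3, 0.8, 1.0]
finger_gap: 0.3
gripper_force: 0.0
```

>>> {"op": "jog_arm", "data": {"commands": [{"angular": [0, 0, 0], "travel": [0, 0, 0.0006], "jaw": 0}, {"angular": [0, 0, 0], "travel": [0, 0, 0.0012], "jaw": 0}, {"angular": [0, 0, 0], "travel": [0, 0, 0.0018], "jaw": 0}, {"angular": [0, 0, 0], "travel": [0, 0, 0.0024], "jaw": 0}, {"angular": [0, 0, 0], "travel": [0, 0, 0.003], "jaw": 0}]}}

```text
time: 5.75
tcp_pos: [517.0, 68.8, 117.5]
tcp_rot: [3.077, 0.632, 0.0]
wrist_force: [-0.6, 0.8, -0.2]
finger_gap: -0.2
gripper_force: 0.0
```

>>> {"op": "jog_arm", "data": {"commands": [{"angular": [0, 0, 0], "travel": [0, 0, 0.0005], "jaw": 0}, {"angular": [0, 0, 0], "travel": [0, 0, 0.001], "jaw": 0}, {"angular": [0, 0, 0], "travel": [0, 0, 0.0015], "jaw": 0}, {"angular": [0, 0, 0], "travel": [0, 0, 0.002], "jaw": 0}, {"angular": [0, 0, 0], "travel": [0, 0, 0.0025], "jaw": 0}]}}

```text
time: 6.25
tcp_pos: [517.0, 68.8, 116.2]
tcp_rot: [3.077, 0.632, 0.0]
wrist_force: [-0.3, 0.4, -0.0]
finger_gap: -0.1
gripper_force: 0.0
```

>>> {"op": "jog_arm", "data": {"commands": [{"angular": [0, 0, 0], "travel": [0, 0, 0.0004], "jaw": 0}, {"angular": [0, 0, 0], "travel": [0, 0, 0.0008], "jaw": 0}, {"angular": [0, 0, 0], "travel": [0, 0, 0.0012], "jaw": 0}, {"angular": [0, 0, 0], "travel": [0, 0, 0.0016], "jaw": 0}, {"angular": [0, 0, 0], "travel": [0, 0, 0.002], "jaw": 0}]}}

```text
time: 6.75
tcp_pos: [517.0, 68.9, 115.2]
tcp_rot: [3.077, 0.632, 0.0]
wrist_force: [0.1, 0.6, 0.6]
finger_gap: 0.1
gripper_force: 0.0
```

>>> {"op": "jog_arm", "data": {"commands": [{"angular": [0, 0, 0], "travel": [0, 0, 0.0003], "jaw": 0}, {"angular": [0, 0, 0], "travel": [0, 0, 0.0006], "jaw": 0}, {"angular": [0, 0, 0], "travel": [0, 0, 0.0009], "jaw": 0}, {"angular": [0, 0, 0], "travel": [0, 0, 0.0012], "jaw": 0}, {"angular": [0, 0, 0], "travel": [0, 0, 0.0014], "jaw": 0}]}}

```text
time: 7.25
tcp_pos: [517.0, 68.8, 114.5]
tcp_rot: [3.077, 0.632, -0.0]
wrist_force: [0.4, 0.3, 0.2]
finger_gap: 0.2
gripper_force: 0.0
```

>>> {"op": "jog_arm", "data": {"commands": [{"angular": [0, 0, 0], "travel": [0, 0, 0.0002], "jaw": 0}, {"angular": [0, 0, 0], "travel": [0, 0, 0.0004], "jaw": 0}, {"angular": [0, 0, 0], "travel": [0, 0, 0.0006], "jaw": 0}, {"angular": [0, 0, 0], "travel": [0, 0, 0.0008], "jaw": 0}, {"angular": [0, 0, 0], "travel": [0, 0, 0.001], "jaw": 0}]}}

```text
time: 7.75
tcp_pos: [517.0, 68.9, 114.0]
tcp_rot: [3.077, 0.632, 0.0]
wrist_force: [-0.2, -0.6, -0.8]
finger_gap: -0.0
gripper_force: 0.0
```

>>> {"op": "jog_arm", "data": {"commands": [{"angular": [0, 0, 0], "travel": [0, 0, 0.0002], "jaw": 0}, {"angular": [0, 0, 0], "travel": [0, 0, 0.0004], "jaw": 0}, {"angular": [0, 0, 0], "travel": [0, 0, 0.0006], "jaw": 0}, {"angular": [0, 0, 0], "travel": [0, 0, 0.0008], "jaw": 0}, {"angular": [0, 0, 0], "travel": [0, 0, 0.001], "jaw": 0}]}}

```text
time: 8.25
tcp_pos: [517.0, 68.8, 113.7]
tcp_rot: [3.077, 0.632, 0.0]
wrist_force: [-1.5, -0.8, 4.8]
finger_gap: -0.5
gripper_force: 2.1
```

>>> {"op": "jog_arm", "data": {"commands": [{"angular": [0, 0, 0], "travel": [0, 0, -0.0002], "jaw": 0}, {"angular": [0, 0, 0], "travel": [0, 0, -0.0002], "jaw": 0}, {"angular": [0, 0, 0], "travel": [0, 0, -0.0002], "jaw": 0}, {"angular": [0, 0, 0], "travel": [0, 0, -0.0002], "jaw": 0}, {"angular": [0, 0, 0], "travel": [0, 0, -0.0002], "jaw": 0}]}}

```text
time: 8.75
tcp_pos: [517.1, 68.8, 113.7]
tcp_rot: [3.077, 0.632, 0.0]
wrist_force: [-1.3, -0.4, 3.7]
finger_gap: 0.2
gripper_force: 2.3
```

>>> {"op": "jog_arm", "data": {"commands": [{"angular": [0, 0, 0], "travel": [0.001, 0, -0.0001], "jaw": 0}, {"angular": [0, 0, 0], "travel": [0.003, 0, -0.0001], "jaw": 0}, {"angular": [0, 0, 0], "travel": [0.006, 0, -0.0001], "jaw": 0}, {"angular": [0, 0, 0], "travel": [0.009, 0, -0.0001], "jaw": 0}, {"angular": [0, 0, 0], "travel": [0.012, 0, -0.0001], "jaw": 0}]}}

```text
time: 9.25
tcp_pos: [521.9, 70.8, 113.7]
tcp_rot: [3.077, 0.632, -0.002]
wrist_force: [-1.8, -0.0, 5.9]
finger_gap: -0.2
gripper_force: 3.0
```

>>> {"op": "jog_arm", "data": {"commands": [{"angular": [0, 0, 0], "travel": [0.003, 0, -0.0002], "jaw": 0}, {"angular": [0, 0, 0], "travel": [0.006, 0, -0.0004], "jaw": 0}, {"angular": [0, 0, 0], "travel": [0.009, 0, -0.0005], "jaw": 0}, {"angular": [0, 0, 0], "travel": [0.012, 0, -0.0005], "jaw": 0}, {"angular": [0, 0, 0], "travel": [0.015, 0, -0.0005], "jaw": 0}]}}

```text
time: 9.75
tcp_pos: [529.6, 74.3, 113.8]
tcp_rot: [-3.077, -0.632, -0.0]
wrist_force: [-0.5, 0.4, 1.5]
finger_gap: 0.1
gripper_force: 0.8
```

>>> {"op": "jog_arm", "data": {"commands": [{"angular": [0, 0, 0], "travel": [0.004, 0, 0.0001], "jaw": 0}, {"angular": [0, 0, 0], "travel": [0.008, 0, 0.0002], "jaw": 0}, {"angular": [0, 0, 0], "travel": [0.012, 0, 0.0002], "jaw": 0}, {"angular": [0, 0, 0], "travel": [0.016, 0, 0.0002], "jaw": 0}, {"angular": [0, 0, 0], "travel": [0.02, 0, 0.0002], "jaw": 0}]}}

```text
time: 10.25
tcp_pos: [538.9, 78.2, 113.8]
tcp_rot: [3.077, 0.632, 0.0]
wrist_force: [-0.1, -0.1, 0.7]
finger_gap: 0.1
gripper_force: 0.7
```

>>> {"op": "jog_arm", "data": {"commands": [{"angular": [0, 0, 0], "travel": [0.002, 0, 0.0004], "jaw": 0}, {"angular": [0, 0, 0], "travel": [0.006, 0, 0.0005], "jaw": 0}, {"angular": [0, 0, 0], "travel": [0.01, 0, 0.0005], "jaw": 0}, {"angular": [0, 0, 0], "travel": [0.014, 0, 0.0005], "jaw": 0}, {"angular": [0, 0, 0], "travel": [0.018, 0, 0.0005], "jaw": 0}]}}

```text
time: 10.75
tcp_pos: [546.9, 81.6, 113.8]
tcp_rot: [3.077, 0.632, -0.0]
wrist_force: [-1.4, -0.9, 5.1]
finger_gap: -0.2
gripper_force: 2.7
```

>>> {"op": "jog_arm", "data": {"commands": [{"angular": [0, 0, 0], "travel": [0.004, 0, -0.0001], "jaw": 0}, {"angular": [0, 0, 0], "travel": [0.008, 0, -0.0001], "jaw": 0}, {"angular": [0, 0, 0], "travel": [0.012, 0, -0.0002], "jaw": 0}, {"angular": [0, 0, 0], "travel": [0.016, 0, -0.0002], "jaw": 0}, {"angular": [0, 0, 0], "travel": [0.02, 0, -0.0002], "jaw": 0}]}}

```text
time: 11.25
tcp_pos: [556.2, 85.6, 113.8]
tcp_rot: [3.077, 0.632, -0.0]
wrist_force: [-2.4, -0.5, 6.2]
finger_gap: -0.0
gripper_force: 2.6
```

>>> {"op": "jog_arm", "data": {"commands": [{"angular": [0, 0, 0], "travel": [0.004, 0, -0.0002], "jaw": 0}, {"angular": [0, 0, 0], "travel": [0.008, 0, -0.0004], "jaw": 0}, {"angular": [0, 0, 0], "travel": [0.012, 0, -0.0004], "jaw": 0}, {"angular": [0, 0, 0], "travel": [0.016, 0, -0.0004], "jaw": 0}, {"angular": [0, 0, 0], "travel": [0.02, 0, -0.0004], "jaw": 0}]}}

```text
time: 11.75
tcp_pos: [565.5, 89.6, 113.8]
tcp_rot: [3.077, 0.632, 0.0]
wrist_force: [-0.9, 0.0, 1.6]
finger_gap: -0.2
gripper_force: 1.3
```

>>> {"op": "jog_arm", "data": {"commands": [{"angular": [0, 0, 0], "travel": [0.004, 0, 0.0002], "jaw": 0}, {"angular": [0, 0, 0], "travel": [0.008, 0, 0.0002], "jaw": 0}, {"angular": [0, 0, 0], "travel": [0.012, 0, 0.0002], "jaw": 0}, {"angular": [0, 0, 0], "travel": [0.016, 0, 0.0002], "jaw": 0}, {"angular": [0, 0, 0], "travel": [0.02, 0, 0.0002], "jaw": 0}]}}

```text
time: 12.25
tcp_pos: [574.6, 93.6, 113.8]
tcp_rot: [3.077, 0.632, 0.0]
wrist_force: [-0.9, -0.6, 2.9]
finger_gap: 0.3
gripper_force: 1.6
```

>>> {"op": "jog_arm", "data": {"commands": [{"angular": [0, 0, 0], "travel": [0.004, 0, 0], "jaw": 0}, {"angular": [0, 0, 0], "travel": [0.008, 0, 0], "jaw": 0}, {"angular": [0, 0, 0], "travel": [0.012, 0, 0], "jaw": 0}, {"angular": [0, 0, 0], "travel": [0.016, 0, 0], "jaw": 0}, {"angular": [0, 0, 0], "travel": [0.02, 0, 0], "jaw": 0}]}}

```text
time: 12.75
tcp_pos: [583.8, 97.5, 113.8]
tcp_rot: [3.077, 0.632, 0.0]
wrist_force: [-0.9, -1.0, 2.7]
finger_gap: -0.1
gripper_force: 1.7
```

>>> {"op": "jog_arm", "data": {"commands": [{"angular": [0, 0, 0], "travel": [0.004, 0, 0], "jaw": 0}, {"angular": [0, 0, 0], "travel": [0.008, 0, 0], "jaw": 0}, {"angular": [0, 0, 0], "travel": [0.012, 0, 0], "jaw": 0}, {"angular": [0, 0, 0], "travel": [0.016, 0, 0], "jaw": 0}, {"angular": [0, 0, 0], "travel": [0.02, 0, 0], "jaw": 0}]}}

```text
time: 13.25
tcp_pos: [593.0, 101.4, 113.8]
tcp_rot: [3.077, 0.632, -0.0]
wrist_force: [-1.6, -0.0, 3.2]
finger_gap: -0.1
gripper_force: 1.8
```

>>> {"op": "jog_arm", "data": {"commands": [{"angular": [0, 0, 0], "travel": [0.004, 0, 0], "jaw": 0}, {"angular": [0, 0, 0], "travel": [0.008, 0, 0], "jaw": 0}, {"angular": [0, 0, 0], "travel": [0.012, 0, 0], "jaw": 0}, {"angular": [0, 0, 0], "travel": [0.016, 0, 0], "jaw": 0}, {"angular": [0, 0, 0], "travel": [0.02, 0, 0], "jaw": 0}]}}

```text
time: 13.75
tcp_pos: [602.2, 105.4, 113.8]
tcp_rot: [3.077, 0.632, -0.0]
wrist_force: [-0.4, -0.2, 3.4]
finger_gap: 0.2
gripper_force: 2.0
```

>>> {"op": "jog_arm", "data": {"commands": [{"angular": [0, 0, 0], "travel": [0.004, 0, 0], "jaw": 0}, {"angular": [0, 0, 0], "travel": [0.008, 0, 0], "jaw": 0}, {"angular": [0, 0, 0], "travel": [0.012, 0, 0], "jaw": 0}, {"angular": [0, 0, 0], "travel": [0.016, 0, 0], "jaw": 0}, {"angular": [0, 0, 0], "travel": [0.02, 0, 0], "jaw": 0}]}}

```text
time: 14.25
tcp_pos: [611.4, 109.3, 113.8]
tcp_rot: [3.077, 0.632, 0.0]
wrist_force: [-1.2, -0.5, 4.5]
finger_gap: 0.2
gripper_force: 2.1
```

>>> {"op": "jog_arm", "data": {"commands": [{"angular": [0, 0, 0], "travel": [0.004, 0, 0], "jaw": 0}, {"angular": [0, 0, 0], "travel": [0.008, 0, -0.0001], "jaw": 0}, {"angular": [0, 0, 0], "travel": [0.012, 0, -0.0001], "jaw": 0}, {"angular": [0, 0, 0], "travel": [0.016, 0, -0.0001], "jaw": 0}, {"angular": [0, 0, 0], "travel": [0.02, 0, -0.0001], "jaw": 0}]}}

```text
time: 14.75
tcp_pos: [620.6, 113.3, 113.8]
tcp_rot: [3.077, 0.632, 0.0]
wrist_force: [-1.5, -1.0, 3.4]
finger_gap: -0.2
gripper_force: 1.8
```

>>> {"op": "jog_arm", "data": {"commands": [{"angular": [0, 0, 0], "travel": [0.004, 0, 0], "jaw": 0}, {"angular": [0, 0, 0], "travel": [0.008, 0, 0], "jaw": 0}, {"angular": [0, 0, 0], "travel": [0.012, 0, 0], "jaw": 0}, {"angular": [0, 0, 0], "travel": [0.016, 0, 0], "jaw": 0}, {"angular": [0, 0, 0], "travel": [0.02, 0, 0], "jaw": 0}]}}

```text
time: 15.25
tcp_pos: [629.8, 117.2, 113.8]
tcp_rot: [3.077, 0.632, -0.0]
wrist_force: [-1.6, 0.2, 2.8]
finger_gap: -0.1
gripper_force: 1.7
```

>>> {"op": "jog_arm", "data": {"commands": [{"angular": [0, 0, 0], "travel": [0.004, 0, 0], "jaw": 0}, {"angular": [0, 0, 0], "travel": [0.008, 0, 0], "jaw": 0}, {"angular": [0, 0, 0], "travel": [0.012, 0, 0], "jaw": 0}, {"angular": [0, 0, 0], "travel": [0.016, 0, 0], "jaw": 0}, {"angular": [0, 0, 0], "travel": [0.02, 0, 0], "jaw": 0}]}}

```text
time: 15.75
tcp_pos: [639.0, 121.1, 113.8]
tcp_rot: [3.077, 0.632, 0.0]
wrist_force: [-0.9, -0.6, 2.9]
finger_gap: -0.1
gripper_force: 1.7
```

>>> {"op": "jog_arm", "data": {"commands": [{"angular": [0, 0, 0], "travel": [0.004, 0, 0], "jaw": 0}, {"angular": [0, 0, 0], "travel": [0.008, 0, 0], "jaw": 0}, {"angular": [0, 0, 0], "travel": [0.012, 0, 0], "jaw": 0}, {"angular": [0, 0, 0], "travel": [0.016, 0, 0], "jaw": 0}, {"angular": [0, 0, 0], "travel": [0.02, 0, 0], "jaw": 0}]}}

```text
time: 16.25
tcp_pos: [648.2, 125.1, 113.8]
tcp_rot: [3.077, 0.632, 0.0]
wrist_force: [-1.0, 0.4, 2.6]
finger_gap: 0.2
gripper_force: 1.7
```

>>> {"op": "jog_arm", "data": {"commands": [{"angular": [0, 0, 0], "travel": [0.004, 0, 0], "jaw": 0}, {"angular": [0, 0, 0], "travel": [0.008, 0, 0], "jaw": 0}, {"angular": [0, 0, 0], "travel": [0.012, 0, 0], "jaw": 0}, {"angular": [0, 0, 0], "travel": [0.016, 0, 0], "jaw": 0}, {"angular": [0, 0, 0], "travel": [0.02, 0, 0], "jaw": 0}]}}

```text
time: 16.75
tcp_pos: [657.3, 129.0, 113.8]
tcp_rot: [3.077, 0.632, -0.0]
wrist_force: [-0.8, -0.2, 3.7]
finger_gap: -0.1
gripper_force: 1.7
```

>>> {"op": "jog_arm", "data": {"commands": [{"angular": [0, 0, 0], "travel": [0.004, 0, 0], "jaw": 0}, {"angular": [0, 0, 0], "travel": [0.008, 0, 0], "jaw": 0}, {"angular": [0, 0, 0], "travel": [0.012, 0, 0], "jaw": 0}, {"angular": [0, 0, 0], "travel": [0.015, 0, 0], "jaw": 0}, {"angular": [0, 0, 0], "travel": [0.015, 0, 0], "jaw": 0}]}}

```text
time: 17.25
tcp_pos: [664.5, 132.2, 113.9]
tcp_rot: [-3.077, -0.632, -0.001]
wrist_force: [-0.7, -1.2, 2.0]
finger_gap: 0.1
gripper_force: 1.4
```

>>> {"op": "jog_arm", "data": {"commands": [{"angular": [0, 0, 0], "travel": [0, 0, -0.004], "jaw": 0}, {"angular": [0, 0, 0], "travel": [0, 0, -0.012], "jaw": 0}, {"angular": [0, 0, 0], "travel": [0, 0, -0.03], "jaw": 0}, {"angular": [0, 0, 0], "travel": [0, 0, -0.06], "jaw": 0}, {"angular": [0, 0, 0], "travel": [0, 0, -0.1], "jaw": 0}]}}

```text
time: 17.75
tcp_pos: [663.7, 131.9, 164.7]
tcp_rot: [3.077, 0.632, -0.001]
wrist_force: [-0.1, 0.2, -1.1]
finger_gap: -0.2
gripper_force: 0.0
```

>>> {"op": "jog_arm", "data": {"commands": [{"angular": [0, 0, 0], "travel": [0, 0, -0.06], "jaw": 0}, {"angular": [0, 0, 0], "travel": [0, 0, -0.12], "jaw": 0}, {"angular": [0, 0, 0], "travel": [0, 0, -0.16], "jaw": 0}, {"angular": [0, 0, 0], "travel": [0, 0, -0.16], "jaw": 0}, {"angular": [0, 0, 0], "travel": [0, 0, -0.16], "jaw": 0}]}}

```text
time: 18.25
tcp_pos: [664.2, 132.0, 244.9]
tcp_rot: [3.077, 0.632, 0.002]
wrist_force: [-1.4, -0.8, 0.5]
finger_gap: 0.0
gripper_force: 0.0
```

Run:
```python
from h import *
w=cam("wrist"); cv2.imwrite("pics/w3.png",w["img"]); o=env.get_obs(); print(o["time"],o["tcp_pos"],o["wrist_force"],o["qvel"].round(3))
```

```text
18.3 [663.54971609 131.82851471 243.65945659] [ 0.3130011  -0.22610864 -0.00972007] [-0.001  0.021  0.001  0.013  0.001 -0.     0.001]
```

View pics/w3.png

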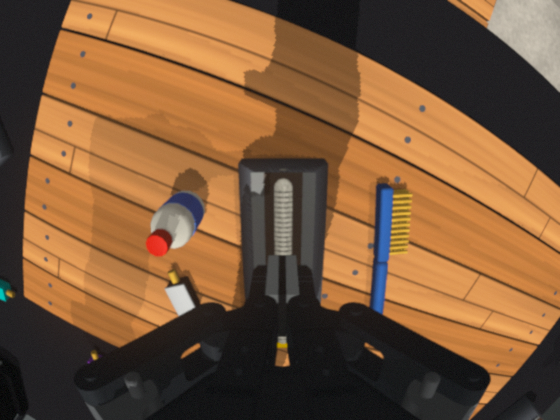

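The picture shows the hand clear above the plain end (fingers at (283,260), bead end at (283,182)). The block, bottle, probe and brush are where they were, so I'm handing in.

```bash
python3 -c "
from rig import env
print(env.finish_job())"
```

```text
the job is handed in; nothing more can be done
None
```

I ran the closed fingertips along the weld from the yellow end to the plain end at up to about 20 mm/s, lifted the hand clear and handed the job in at about 18 s. Force readings were 0.7 to 6.2 N, the first touch read 4.8 N (above the 1–3 N asked) before I eased it, and the block, bottle, brush and probe looked unmoved in the last picture.

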